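# Fit a clean filter to the workshop vacuum and lock its quarter-turn cap

### The job

Fit the clean white-and-blue filter to the upturned workshop vacuum head: slip it over the cage onto its sprung seat, then put the red cap on top, gently press and turn it a quarter turn clockwise so that its lugs drop into their locked detent and it holds the filter down by itself. The plastic lugs break if they are forced down or against their stop, and the glue bottle, the tape measure and the brush are to stay where they are.

Things in the scene. Friction and masses are not known exactly. Their poses are not given: they have to be found in the camera images.
- vac_head: Motor head of a small workshop vacuum, upside down and fixed: yellow dome below, black round sealing face on top, 184 mm across, 56 mm above the bench. Amid it a black cage of eight ribs, 34 mm across, rises to 125 mm above the bench. Origin on the bench under the centre, z up. White marks on the face: one bar at -x (wing along it: open), two bars at +y (wing along them: locked).
- socket_nominal (a point): A point of the head, 128.5 mm up on its axis: where the face of the steel bayonet socket in the cage's mouth should be. The socket is a screwed-in insert and is not measured: its face lies up to 2.2 mm higher or lower, its slot (nominally along the head's x) is turned up to 0.55 rad either way. It does not yield. Hole 18 mm across, slot through it 9 mm wide, 30 mm long.
- lock_mark (a point): Centre of the two white bars on the sealing face, at the head's +y. Under the socket's face the lugs turn only clockwise seen from above (a stop the other way) beneath metal 13 mm thick. After 80 degrees they come under notches 6 mm deep, into which the spring lifts them when the push is eased: that is locked. At 95 degrees is a hard stop.
- seat_top (a point): Centre of the upper face of the grey seat ring, 77 mm across, round the foot of the cage, on which the filter stands; 78 mm above the bench when up.
- seat_ring (a joint): How far the sprung seat ring is pressed down, m: 0 = up, 0.020 at most; 6 N at 0 (it carries filter and cap without sinking) plus 0.4 N per mm. About 0.008 with the cap locked, 0.0155 with the cap pressed right down.
- filter: Clean cartridge filter: upright tube with white pleats and blue end rings, 64 mm across, 66 mm tall, bore 40 mm, about 140 g, either end up. Origin at the centre of its lower end, z up. (A dirty brown one lies on the bench: leave it.)
- cap: Red locking cap, about 80 g, standing on its skirt. Disc 80 mm across, 4 mm thick; skirt 74 mm across inside, its lower edge 25 mm below the disc's underside. On top a wing grip 50 mm long, 12 mm thick, 32 mm tall, top at z = 61 mm. Wing and lugs lie along the cap's x axis (a half turn makes no difference). Origin at the centre of the skirt's lower edge, z up.
- cap_lugs (a point): On the cap's axis, level with the lower faces of the two lugs, 19.5 mm below the disc's underside. Lugs: 26 mm from tip to tip, 7 mm wide, 5 mm high, on a stem 16 mm thick whose conical nose ends 4 mm lower. Over 50 N breaks them. Lowered over the seated filter, the nose enters the socket's hole, then the lugs land on its face unless in line with the slot.
- cap_grip (a point): On the axis of the cap's wing, 12 mm below the wing's top: a height at which to grip it, across its 12 mm.
- cap_seat (a point): Centre of the underside of the cap's disc. Height above the socket's face: 19.5 mm with the lugs on the face; 15.5 (+-2.2) when, lugs in the slot, the disc meets the filter; at 1.5 the lugs are through and can turn; at 0 the disc strikes the socket hard. Locked: 7.5.
- glue_bottle: White glue bottle with yellow nozzle, 54 mm thick, 168 mm tall, bystander. Origin under its centre.
- tape_measure: Yellow tape measure lying flat, 79 x 86 x 35 mm, bystander. Origin under its centre.
- brush: Small dark stiff brush, bristles up, 24 x 45 x 40 mm, bystander. Origin under its centre.

How it is judged:
By the outcome, as a careful person would: the job done as asked, in the order asked, and still so for the second after the job is handed in, with the robot touching nothing.
It also fails if it takes over 70 s, if anything falls off the work surface, if the arm or the gripper's body presses on something with over 40 N, if the wrist force passes 120 N, or if a joint passes its speed limit or range.

### The arm

A 7-joint arm with a two-finger parallel gripper is mounted at the origin on a cart in front of the work surface, level with it; the furniture and walls round the work are solid. World frame = base frame: x ahead of the robot, y to its left, z up, the work surface at z = 0. Lengths are in m, angles in rad, forces in N, time in s.
With the tool pointing down it reaches from about 0.35 to 0.9 m from the base axis. Payload 8.1 kg.
Tool frame: the origin (TCP) lies midway between the tips of the shut fingers; the grasp point (between the pads) lies 19 mm behind it; z points along the fingers, y is the line along which they close (so a half turn about z gives the same grasp; the last joint's range is limited). The gripper opens to 92 mm and grips with 3 to 60 N. Pads are 19 mm wide; open, the fingers measure 130 mm over their backs; the gripper's body (75 mm by 190 mm) begins 47 mm behind the grasp point.
Start: joints at [-1.381, 0.434, 0.025, 1.573, -0.012, 1.134, -0.075], TCP at [0.18, 0.598, 0.227] pointing down, gripper open.
Joint ranges: [-2.62, 2.62], [-0.44, 2.09], [-1.27, 1.32], [0.08, 2.57], [-1.32, 4.46], [0.12, 2], [-2.74, 2.74]. Speed limits (rad/s): [2.22, 2.22, 3.01, 3.01, 3.14, 3.14, 3.14].

### API

Orientations are given as a rotation vector (axis times angle).
In Python, from cell import arm gives the robot as it stands.
- The arm moves only by the tool carry_out, never from a script. Its arguments are lists of equal length, an entry for each row: "claw": the finger opening in cm, from 0 to 9.18; "delta_pos": the shift along the tool's x, y, z in cm, a list of three; "angular": the turn, a rotation vector about the tool's x, y, z in rad, a list of three. In form: {"claw": [claw, ...], "delta_pos": [[dx, dy, dz], ...], "angular": [[ax, ay, az], ...]}. A call has 1 to 20 rows; each row shifts and turns the commanded pose from where the row before left it, along the tool's axes as they then stand; what a row does not reach is not made up. A row lasts 1/10 s, in which the tool goes at most 50 mm and 8.59 degrees, less where a joint would pass 70% of its speed; a pose out of reach is approached as far as the arm can. A call with a gripper value outside its range is refused whole. The fingers move at their own pace and stop on an object; "force" is the grip in N (left out, the last holds). Time passes only in rows, so rows that do not move let the fingers close. It gives the time, the measured TCP pose, the force, the opening and the grip force at its end, in the units of the state.
- arm.observe(): the state, without advancing time (a new reading comes with each control period).
- arm.get_image(name): name is "side" or "top"; returns a dict with "frame" (480x640x3 uint8, red, green, blue), "mtx" (3x3 intrinsics, pixels), "T" (4x4, takes a point from camera to world coordinates). Camera axes: x right, y down, z forward; pixel columns grow to the right and rows downward; lengths in m; the calibration is good to about 2 mm. A picture is of the moment at which its call begins. There is no depth.
- arm.sign_off(): hands the job in; it is judged then, once.
Trained networks look in a picture, given as the dict that the camera call returned (one of the last four; its "shot" number tells which), for a name from the list of things; names that differ only in an ending like _2 or _b are one class to them, and where a whole thing is asked for, a point or a joint stands for the part that bears it (a point fixed in the world has none). Each returns a list of dicts, best first, with "conf" (0 to 1); they miss things now and then, are a little off and sometimes report something else, mostly with a low value. They report only what shows in the picture. A call takes as long as a camera call.
- arm.look_for(label, picture): "centre" ([column, row] as shares, 0 to 1, of the picture: columns of its width, rows of its height, amid what is visible of it).
- arm.trace(label, picture): "region" (480x640 bool, what is visible of it) and "centre" ([column, row] as shares, 0 to 1, of the picture: columns of its width, rows of its height, amid what is visible of it).
- arm.place_of(label, picture): "centre" ([column, row] as shares, 0 to 1, of the picture: columns of its width, rows of its height: a listed point, or the origin of a listed thing).
The state is a dict: "clock": time; "joints": joint angles; "dq": joint speeds; "joint_efforts": joint torques, N m; "position": TCP position; "ee_rot": TCP orientation; "force": force on the tool from outside, world axes, zero at the start; "ft_torque": the same for the moment, N m; "width": opening from 0.0 (shut) to 1.0 (fully open); "gripper_force": force on a finger pad.
Only numpy, scipy, OpenCV 4.12 (cv2) and the standard library are available. Lean on these libraries where they do the work, as an engineer would, in place of code of your own. Each camera call takes 0.05 s, during which the arm holds its last target. There are 200 camera calls.

## Working session

There is one attempt and no reset: what is moved stays moved. The work goes in short steps, Python scripts to look and compute and a tool call to move; the robot and the scene stay as the last step left them, time stands still between calls to the robot, and variables do not carry over. Pictures are saved under pics/ and viewed, at most 10 in all, crops included, and the job is handed in when it is done.

Besides the shell and the picture viewer there is one more tool, called after ">>>" in YAML: its name, and indented under it one key for each argument. carry_out: Moves the arm, as the interface text tells. Its arguments: {"type":"object","properties":{"claw":{"type":"array","items":{"type":"number"}},"delta_pos":{"type":"array","items":{"type":"array","items":{"type":"number"}}},"angular":{"type":"array","items":{"type":"array","items":{"type":"number"}}},"force":{"type":"number"}},"required":["claw","delta_pos","angular"]}

```bash
ls; mkdir -p pics
cat > h.py <<'E'
import numpy as np, cv2
from cell import arm
from scipy.spatial.transform import Rotation as R
def ray(im,c):
    u=np.array([c[0]*640,c[1]*480,1.]); d=im["T"][:3,:3]@np.linalg.inv(im["mtx"])@u
    return im["T"][:3,3],d/np.linalg.norm(d)
def atz(im,c,z):
    o,d=ray(im,c); return o+d*(z-o[2])/d[2]
def tri(rs):
    A=np.zeros((3,3));b=np.zeros(3)
    for o,d in rs:
        P=np.eye(3)-np.outer(d,d);A+=P;b+=P@o
    x=np.linalg.solve(A,b); return x,[np.linalg.norm((np.eye(3)-np.outer(d,d))@(x-o)) for o,d in rs]
def proj(im,p):
    q=np.linalg.inv(im["T"])@np.append(p,1); u=im["mtx"]@q[:3]; return u[:2]/u[2]
E
python3 - <<'E'
from h import *
s=arm.observe(); print({k:np.round(v,3) for k,v in s.items()})
ims={n:arm.get_image(n) for n in("side","top")}
for n,i in ims.items():
    cv2.imwrite(f"pics/{n}0.png",i["frame"][:,:,::-1]); print(n,np.round(i["T"],3).tolist(),i["mtx"][0,0])
for l in["vac_head","socket_nominal","lock_mark","seat_top","filter","cap","cap_lugs","cap_grip","cap_seat","glue_bottle","tape_measure","brush"]:
    r={}
    for n,i in ims.items():
        r[n]=arm.place_of(l,i); print(l,n,[(np.round(np.array(q["centre"])*[640,480],1).tolist(),round(q["conf"],2)) for q in r[n][:2]])
    if r["side"] and r["top"]:
        x,e=tri([ray(ims[n],r[n][0]["centre"]) for n in ims]); print("   ",np.round(x,4),np.round(e,4))
E
```

```text
pics
{'clock': np.float64(0.0), 'joints': array([-1.381,  0.435,  0.025,  1.574, -0.012,  1.134, -0.075]), 'dq': array([ 0.   ,  0.001, -0.001,  0.001, -0.   ,  0.001,  0.001]), 'joint_efforts': array([-1.0000e-03, -6.6786e+01,  9.8500e-01, -3.1445e+01, -6.1000e-02,
        4.3000e-02,  0.0000e+00]), 'position': array([0.18 , 0.598, 0.226]), 'ee_rot': array([-4.580e-01, -3.108e+00,  2.000e-03]), 'force': array([-0.511, -0.415,  0.132]), 'ft_torque': array([-0.031,  0.001,  0.008]), 'gripper_force': np.float64(0.0), 'width': np.float64(1.001)}
side [[0.917, -0.26, 0.301, 0.226], [-0.398, -0.597, 0.696, -0.947], [-0.001, -0.759, -0.652, 0.751], [0.0, 0.0, 0.0, 1.0]] 538.1337557608297
top [[0.025, -0.98, 0.197, 0.287], [-1.0, -0.024, 0.004, -0.26], [0.0, -0.197, -0.98, 1.292], [0.0, 0.0, 0.0, 1.0]] 567.5211828959036
vac_head side [([282.1, 229.5], 0.69)]
vac_head top [([241.7, 252.8], 0.89)]
    [ 0.5166 -0.0537 -0.0128] [0.0038 0.0038]
socket_nominal side [([279.7, 178.6], 0.65)]
socket_nominal top [([235.9, 243.4], 0.85)]
    [ 0.5131 -0.0633  0.13  ] [0.0015 0.0015]
lock_mark side [(
[... 570 characters left out ...]
.2, 260.5], 0.9)]
    [ 0.5109 -0.4262 -0.0065] [0.0005 0.0005]
cap_grip side [([353.6, 335.2], 0.85)]
cap_grip top [([404.8, 259.3], 0.82)]
    [ 0.5058 -0.4283  0.0397] [0.0006 0.0006]
cap_seat side [([355.5, 342.9], 0.65)]
cap_seat top [([400.7, 257.7], 0.73)]
    [ 0.514  -0.4228  0.0092] [0. 0.]
glue_bottle side [([393.3, 286.8], 0.69)]
glue_bottle top [([349.0, 199.8], 0.72)]
    [ 0.6579 -0.3031 -0.0221] [0.0005 0.0005]
tape_measure side [([299.3, 389.0], 0.56), ([280.9, 200.0], 0.17)]
tape_measure top [([420.3, 308.5], 0.96)]
    [ 0.3956 -0.4671  0.003 ] [0.004 0.004]
brush side [([238.7, 286.8], 0.89)]
brush top [([298.5, 324.2], 0.72)]
    [ 0.3642 -0.1938 -0.0066] [0.0062 0.0062]
```

View pics/side0.png

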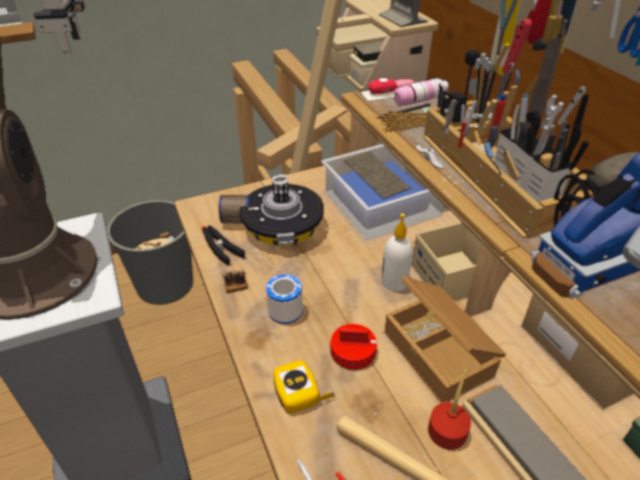

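View pics/top0.png

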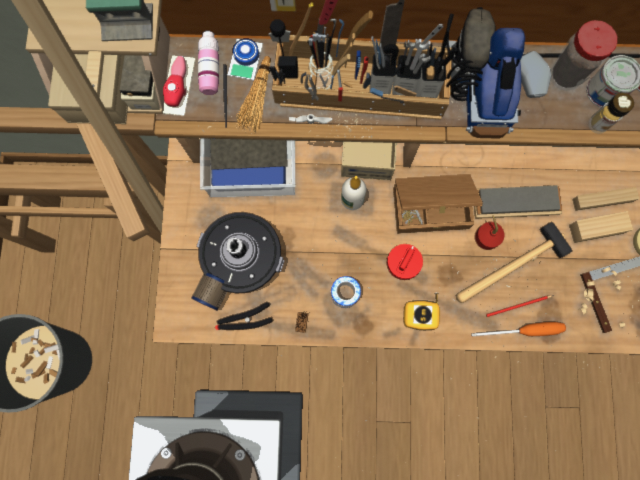

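The side view shows the head at (282,212), filter (285,298), cap (354,346), tape (297,385), brush (235,281) and bottle (396,265). The top view shows the head at (241,250), filter (346,292), cap (405,262), brush (302,321), and the brown filter at (210,290). Next I'll zoom in on the parts.

Run:
```python
from h import *
ims={n:arm.get_image(n) for n in("top","side")}
f=ims["top"]["frame"][:,:,::-1];g=ims["side"]["frame"][:,:,::-1]
def crop(f,x,y,w,h,W,H): return cv2.resize(f[y:y+h,x:x+w],(W,H),interpolation=cv2.INTER_CUBIC)
a=crop(f,191,202,100,100,400,400)
b=crop(f,320,232,110,82,400,300)
c=crop(g,230,165,100,100,400,400)[:300]
c=crop(g,232,172,100,75,400,300); d=crop(g,262,270,120,90,400,300)
a=crop(f,191,212,100,75,400,300)
cv2.imwrite("pics/crops.png",np.vstack([np.hstack([a,b]),np.hstack([c,d])]))
for n,i in ims.items():
  for l in("filter","cap","vac_head","seat_ring"):
    for q in arm.trace(l,i)[:2]:
        m=q["region"].astype(np.uint8); ys,xs=np.nonzero(m)
        print(n,l,round(q["conf"],2),m.sum(),xs.min(),xs.max(),ys.min(),ys.max(),np.round(cv2.fitEllipse(max(cv2.findContours(m,0,1)[0],key=len).astype(np.float32))[0],1))
```

```text
top filter 0.82 551 331 360 276 307 [345.4 291.5]
top cap 0.87 1046 386 423 244 279 [404.4 261.4]
top vac_head 0.23 748 220 255 232 267 [237.6 250.1]
top seat_ring 0.89 755 220 256 232 268 [237.8 250.2]
side filter 0.7 1516 266 302 275 323 [283.6 298.9]
side cap 0.64 1763 330 376 324 369 [352.9 346.6]
side vac_head 0.87 4193 239 323 175 245 [281.9 212.1]
side seat_ring 0.78 642 263 298 190 217 [280.8 203.3]
```

View pics/crops.png

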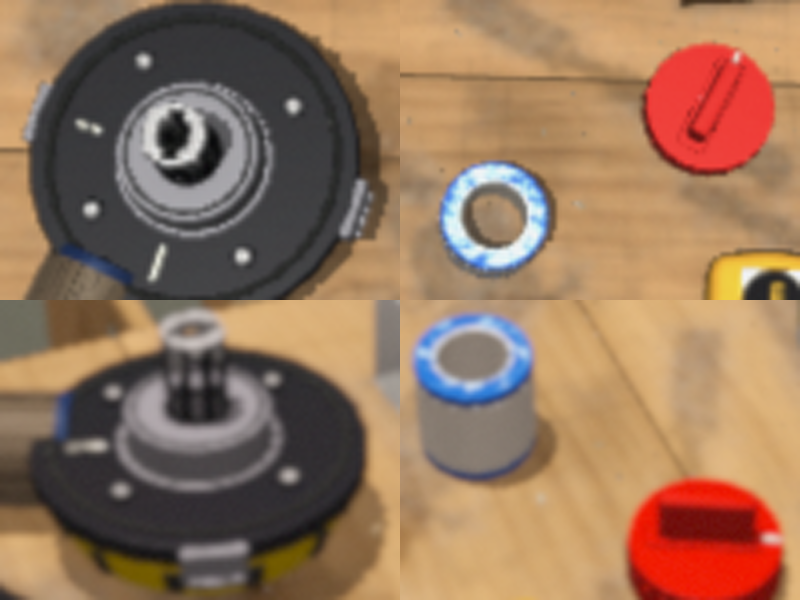

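The crops show the one-bar mark at top-view px (230,278) and the two-bar mark at (213.5,243.5). The socket ring is near (234,246), its slot tilted slightly right of vertical. The cap's wing is tilted about 27° right of image-up. I'll fit silhouettes of known shape for precise positions.

```bash
cat >> h.py <<'E'
from scipy.optimize import least_squares, minimize
t=np.linspace(0,2*np.pi,72)
def hullmask(im,P,S=4):
    q=np.array([proj(im,p) for p in P]); h=cv2.convexHull((((q+.5)*S-.5)*16).astype(np.float32).reshape(-1,1,2))
    m=np.zeros((480*S,640*S),np.uint8); cv2.fillConvexPoly(m,h.astype(np.int32),255,shift=4)
    return cv2.resize(m,(640,480),interpolation=cv2.INTER_AREA)/255.
def cyl(x,y,r,z0,z1):
    return np.array([[x+r*np.cos(a),y+r*np.sin(a),z] for a in t for z in(z0,z1)])
def box(x,y,yaw,l,w,z0,z1):
    c,s=np.cos(yaw),np.sin(yaw)
    return np.array([[x+c*a-s*b,y+s*a+c*b,z] for a in(-l/2,l/2) for b in(-w/2,w/2) for z in(z0,z1)])
def fit(ims,masks,shape,p0,step=.01):
    f=lambda p:sum(np.abs(np.maximum.reduce([hullmask(i,P) for P in shape(p)])-m).sum() for i,m in zip(ims,masks))
    sim=[np.array(p0)]+[np.array(p0)+step*e for e in np.eye(len(p0))]
    r=minimize(f,p0,method="Nelder-Mead",options=dict(initial_simplex=sim,xatol=1e-4,fatol=.3,maxfev=150)); return r.x,r.fun
def red(im):
    h=cv2.cvtColor(im["frame"],cv2.COLOR_RGB2HSV); return ((h[:,:,0]<6)|(h[:,:,0]>174))&(h[:,:,1]>170)&(h[:,:,2]>60)
def near(m,c,r):
    yy,xx=np.mgrid[:480,:640]; return m&(np.hypot(xx-c[0],yy-c[1])<r)
def trace(l,im):
    q=arm.trace(l,im); return q[0]["region"] if q else None
E
python3 - <<'E'
from h import *
T=arm.get_image("top");S=arm.get_image("side")
cm=[near(red(T),(404,262),26)|near(trace("cap",T),(404,262),26),near(red(S),(353,346),30)|trace("cap",S)]
sh=lambda p:[cyl(p[0],p[1],.04,0,.029),box(p[0],p[1],-.47,.05,.012,.029,.061)]
for k in([0],[1],[0,1]): print("cap",k,fit([[T,S][i] for i in k],[cm[i] for i in k],sh,[.508,-.426]))
fm=[trace("filter",T),trace("filter",S)]
def fill(m):
    o=np.zeros((480,640),np.uint8); cv2.drawContours(o,cv2.findContours(m.astype(np.uint8),0,1)[0],-1,1,-1); return o>0
fm=[fill(m) for m in fm]
for k in([0],[1],[0,1]): print("filter",k,fit([[T,S][i] for i in k],[fm[i] for i in k],lambda p:[cyl(p[0],p[1],.032,0,.066)],list(atz(T,(345.4/640,291.5/480),.06)[:2])))
# head: dark face disc at z=.056
for n,im,c in(("T",T,(241,252)),("S",S,(282,212))):
    g=cv2.cvtColor(im["frame"],cv2.COLOR_RGB2HSV)[:,:,2]
    m=fill(near(g<85,c,50)); m=cv2.morphologyEx(m.astype(np.uint8),cv2.MORPH_OPEN,np.ones((5,5)))>0
    print("face",n,m.sum(),fit([im],[m],lambda p:[cyl(p[0],p[1],.092,.05,.056)],[.515,-.056]))
sm=[trace("seat_ring",T),trace("seat_ring",S)]
for k in(0,1): print("seat",fit([[T,S][k]],[fill(sm[k])],lambda p:[cyl(p[0],p[1],.0385,.07,.078),cyl(p[0],p[1],.017,.078,.128)],[.515,-.056]))
for l in("lock_mark","socket_nominal","vac_head","seat_top"):
    for im,n in((T,"T"),(S,"S")):
        q=arm.place_of(l,im)
        if q: print(l,n,np.round(atz(im,q[0]["centre"],dict(lock_mark=.056,socket_nominal=.1285,vac_head=0,seat_top=.078)[l]),4))
for nm,px in(("two",(213.5,243.5)),("one",(230.3,277.5)),("d1",(226.9,227.3)),("d2",(264.3,238.5)),("d3",(251.7,276)),("d4",(213.8,264.4))): print(nm,np.round(atz(T,((px[0])/640,(px[1])/480),.056),4))
np.save("pics/a.npy",T["frame"])
f=T["frame"][225:270,205:285,::-1]; cv2.imwrite("pics/sock.png",np.hstack([cv2.resize(T["frame"][232:262,218:258,::-1],(400,300),interpolation=cv2.INTER_CUBIC),cv2.resize(S["frame"][170:200,262:302,::-1],(400,300),interpolation=cv2.INTER_CUBIC)]))
E
```

```text
Traceback (most recent call last):
  File "h.py", line 34, in near
    yy,xx=np.mgrid[:480,:640]; return m&(np.hypot(xx-c[0],yy-c[1])<r)
                                      ~^^~~~~~~~~~~~~~~~~~~~~~~~~~~~~
TypeError: unsupported operand type(s) for &: 'NoneType' and 'bool'
```

```bash
cat >> h.py <<'E'
def trace(l,im):
    q=arm.trace(l,im)
    return q[0]["region"] if q else np.zeros((480,640),bool)
def tr2(l,name):
    for _ in range(4):
        im=arm.get_image(name); m=trace(l,im)
        if m.any(): return im,m
    return im,m
def fill(m):
    o=np.zeros((480,640),np.uint8); cv2.drawContours(o,cv2.findContours(m.astype(np.uint8),0,1)[0],-1,1,-1); return o>0
E
cat > m.py <<'E'
from h import *
T,ft=tr2("filter","top");S,fs=tr2("filter","side"); fm=[fill(ft),fill(fs)]
cm=[near(red(T),(404,262),26),near(red(S),(353,346),30)]
sh=lambda p:[cyl(p[0],p[1],.04,0,.029),box(p[0],p[1],-.47,.05,.012,.029,.061)]
for k in([0],[1]): print("cap",k,fit([[T,S][i] for i in k],[fill(cm[i]) for i in k],sh,[.508,-.426]))
for k in([0],[1]): print("filter",k,fit([[T,S][i] for i in k],[fm[i] for i in k],lambda p:[cyl(p[0],p[1],.032,0,.066)],list(atz(T,(345.4/640,291.5/480),.06)[:2])))
for n,im,c in(("T",T,(241,252)),("S",S,(282,212))):
    g=cv2.cvtColor(im["frame"],cv2.COLOR_RGB2HSV)[:,:,2]
    m=cv2.morphologyEx(fill(near(g<85,c,50)).astype(np.uint8),cv2.MORPH_OPEN,np.ones((5,5)))>0
    print("face",n,m.sum(),fit([im],[m],lambda p:[cyl(p[0],p[1],.092,.05,.056)],[.515,-.056]))
for n in("top","side"):
    im,m=tr2("seat_ring",n); print("seat",n,fit([im],[fill(m)],lambda p:[cyl(p[0],p[1],.0385,.07,.078)]+([cyl(p[0],p[1],.017,.078,.128)] if n=="x" else []),[.515,-.056]))
for l in("lock_mark","socket_nominal","vac_head","seat_top"):
    for im,n in((T,"T"),(S,"S")):
        try: q=arm.place_of(l,im)
        except Exception as e: print(e);q=[]
        if q: print(l,n,np.round(atz(im,q[0]["centre"],dict(lock_mark=.056,socket_nominal=.1285,vac_head=0,seat_top=.078)[l]),4))
for nm,px in(("two",(213.5,243.5)),("one",(230.3,277.5)),("d1",(226.9,227.3)),("d2",(264.3,238.5)),("d3",(251.7,276)),("d4",(213.8,264.4))): print(nm,np.round(atz(T,((px[0])/640,(px[1])/480),.056),4))
cv2.imwrite("pics/sock.png",np.hstack([cv2.resize(T["frame"][232:262,218:258,::-1],(400,300),interpolation=cv2.INTER_CUBIC),cv2.resize(S["frame"][170:200,262:302,::-1],(400,300),interpolation=cv2.INTER_CUBIC)]))
E
python3 m.py
```

```text
cap [0] (array([ 0.50465734, -0.43010644]), np.float64(77.30196078431372))
cap [1] (array([ 0.50586007, -0.42878337]), np.float64(218.52156862745096))
filter [0] (array([ 0.42896941, -0.29552654]), np.float64(49.917647058823526))
filter [1] (array([ 0.42975283, -0.29588788]), np.float64(71.88627450980391))
face T 5174 (array([ 0.51047466, -0.06091209]), np.float64(303.8549019607843))
face S 3688 (array([ 0.50839829, -0.06741791]), np.float64(316.8588235294118))
seat top (array([ 0.51067463, -0.05877319]), np.float64(43.27843137254902))
seat side (array([ 0.50674447, -0.07418238]), np.float64(256.7647058823529))
lock_mark T [0.5321 0.0014 0.056 ]
lock_mark S [ 0.5261 -0.0044  0.056 ]
socket_nominal T [ 0.5098 -0.0643  0.1285]
socket_nominal S [ 0.5117 -0.0665  0.1285]
vac_head T [ 0.5406 -0.039   0.    ]
vac_head S [ 0.5161 -0.0533  0.    ]
seat_top T [ 0.5149 -0.0619  0.078 ]
seat_top S [ 0.5065 -0.0618  0.078 ]
two [ 0.5276 -0.0013  0.056 ]
one [ 0.4525 -0.0431  0.056 ]
d1 [ 0.5652 -0.0289  0.056 ]
d2 [ 0.5417 -0.1136  0.056 ]
d3 [ 0.457  -0.0898  0.056 ]
d4 [ 0.4807 -0.005   0.056 ]
```

View pics/sock.png

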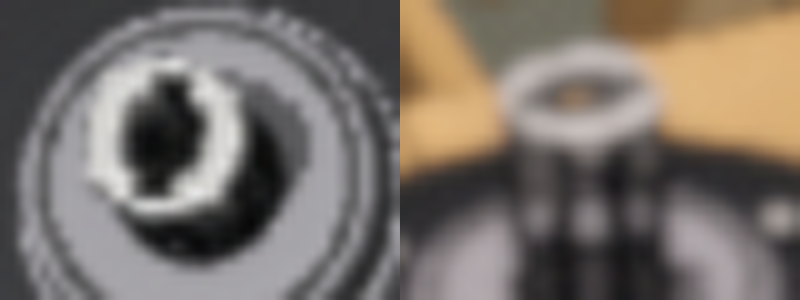

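The left half of that crop (top view, ×10) shows the socket ring centred near px (234,245). The slot ends are at about (235.8,239.8) and (233.2,251). I'll compute the slot and wing angles and the socket centre.

Run:
```python
from h import *
T=arm.get_image("top")
A=lambda p,z:atz(T,(p[0]/640,p[1]/480),z)
a=A((17.8-.45+218,7.8-.45+232),.1285);b=A((15.2-.45+218,19-.45+232),.1285)
print("slot",np.degrees(np.arctan2(*(a-b)[1::-1])),np.linalg.norm(a-b),(a+b)/2)
v=T["frame"].astype(float)
# ring: bright pixels
g=v.min(2); m=near(g>135,(234,245),10.5); ys,xs=np.nonzero(m); print("ring",len(xs),xs.min(),xs.max(),ys.min(),ys.max())
c=cv2.findContours(fill(m).astype(np.uint8),0,1)[0]; c=max(c,key=len); (e,ax,an)=cv2.fitEllipse(c); print(e,ax,A(e,.1285))
# refine dark slot by PCA
W=np.clip(120-v.mean(2),0,None)*near(np.ones((480,640),bool),(234.2,245),6.2)
yy,xx=np.mgrid[:480,:640]; P=np.array([A((x,y),.1285)[:2] for y,x in zip(*np.nonzero(W))]); w=W[W>0]
mu=(P*w[:,None]).sum(0)/w.sum(); C=((P-mu)*w[:,None]).T@(P-mu); l,V=np.linalg.eigh(C); print("dark",mu,l,np.degrees(np.arctan2(V[1,1],V[0,1])))
# wing: dark red pixels
h=cv2.cvtColor(T["frame"],cv2.COLOR_RGB2HSV); r=near(red(T),(404,262),16)&(h[:,:,2]<195)
ys,xs=np.nonzero(r); P=np.array([A((x,y),.05)[:2] for y,x in zip(ys,xs)]); mu=P.mean(0); l,V=np.linalg.eigh(np.cov(P.T)); print("wing",len(P),mu,l,np.degrees(np.arctan2(V[1,1],V[0,1])))
np.set_printoptions(linewidth=250)
print(h[245:280,390:420,2])
```

```text
slot -9.643128535394224 0.02430030029379548 [ 0.51149814 -0.05965856  0.1285    ]
ring 175 224 242 235 254
(233.0769500732422, 244.39450073242188) (15.765089988708496, 19.301895141601562) [ 0.51260622 -0.0575544   0.1285    ]
dark [ 0.5108042  -0.05943953] [0.06322435 0.15806629] 169.8693839134133
wing 53 [ 0.49221475 -0.41993465] [4.21254771e-05 3.58725593e-04] 151.3239916459757
[[218 217 214 ... 218 218 218]
 [217 216 213 ... 218 217 217]
 [214 213 207 ... 218 218 218]
 ...
 [185 184 182 ... 152 155 157]
 [190 190 188 ... 149 150 151]
 [192 192 192 ... 152 151 151]]
```

```bash
cat >> h.py <<'E'
def st(s=None):
    s=s or arm.observe(); M=R.from_rotvec(s["ee_rot"]).as_matrix()
    print("t",round(float(s["clock"]),2),"p",np.round(s["position"],4),"xyaw",round(np.degrees(np.arctan2(M[1,0],M[0,0])),2),"tilt",np.round(M[:2,2],4),"F",np.round(s["force"],1),"M",np.round(s["ft_torque"],2),"w",np.round(s["width"]*9.18,2),"gf",np.round(s["gripper_force"],1),"j",np.round(s["joints"],2)); return s,M
def to(p):
    s,M=st(); print("delta cm tool",np.round(M.T@(np.array(p)-s["position"])*100,2))
E
python3 -c "
from h import *
s,M=st();print(M.round(3));to((.45,.3,.227))"
```

```text
t 2.8 p [0.1804 0.5984 0.2267] xyaw 163.22 tilt [0. 0.] F [0.7 0.  0.7] M [ 0.01 -0.05 -0.03] w 9.17 gf 0.0 j [-1.38  0.43  0.03  1.57 -0.01  1.13 -0.08]
[[-0.957  0.289  0.   ]
 [ 0.289  0.957  0.   ]
 [-0.     0.    -1.   ]]
t 2.8 p [0.1804 0.5984 0.2267] xyaw 163.22 tilt [0. 0.] F [0.7 0.  0.7] M [ 0.01 -0.05 -0.03] w 9.17 gf 0.0 j [-1.38  0.43  0.03  1.57 -0.01  1.13 -0.08]
delta cm tool [-3.443e+01 -2.079e+01 -3.000e-02]
```

>>> carry_out:
  claw: [9.18,9.18,9.18,9.18,9.18,9.18,9.18,9.18,9.18,9.18,9.18,9.18]
  delta_pos:
    - [-1,-0.6,0]
    - [-2,-1.2,0]
    - [-3.2,-1.9,0]
    - [-3.2,-1.9,0]
    - [-3.2,-1.9,0]
    - [-3.2,-1.9,0]
    - [-3.2,-1.9,0]
    - [-3.2,-1.9,0]
    - [-3.2,-1.9,0]
    - [-3.2,-1.9,0]
    - [-3.2,-1.9,0]
    - [-2,-1.2,0]
  angular:
    - [0,0,0]
    - [0,0,0]
    - [0,0,0]
    - [0,0,0]
    - [0,0,0]
    - [0,0,0]
    - [0,0,0]
    - [0,0,0]
    - [0,0,0]
    - [0,0,0]
    - [0,0,0]
    - [0,0,0]

```text
clock: 4.0
position: [0.4482, 0.3046, 0.227]
ee_rot: [0.464, 3.106, -0.001]
force: [-0.2, 0.3, -0.3]
width: 1.0
gripper_force: 0.0
```

```bash
python3 -c "
from h import *
to((.429,-.2955,.2))"
```

```text
t 4.0 p [0.4482 0.3046 0.227 ] xyaw 163.01 tilt [ 0.001  -0.0007] F [-0.2  0.3 -0.3] M [ 0.    0.06 -0.07] w 9.18 gf 0.0 j [-0.82  0.3   0.16  1.79 -0.05  1.06  0.63]
delta cm tool [-15.7  -57.95   2.74]
```

>>> carry_out:
  claw: [9.18,9.18,9.18,9.18,9.18,9.18,9.18,9.18,9.18,9.18,9.18,9.18,9.18,9.18,9.18,9.18,9.18,9.18,9.18,9.18]
  delta_pos:
    - [-0.4,-1.5,0]
    - [-0.8,-3,0]
    - [-0.9,-3.2,0]
    - [-0.9,-3.2,0]
    - [-0.9,-3.2,0]
    - [-0.9,-3.2,0]
    - [-0.9,-3.2,0]
    - [-0.9,-3.2,0]
    - [-0.9,-3.2,0]
    - [-0.9,-3.2,0]
    - [-0.9,-3.2,0]
    - [-0.9,-3.2,0]
    - [-0.9,-3.2,0]
    - [-0.9,-3.2,0]
    - [-0.8,-3.2,0.5]
    - [-0.8,-3.2,0.5]
    - [-0.8,-3.2,0.5]
    - [-0.7,-3.0,0.5]
    - [-0.4,-2.0,0.5]
    - [0,0,0]
  angular:
    - [0,0,0]
    - [0,0,0]
    - [0,0,0]
    - [0,0,0]
    - [0,0,0]
    - [0,0,0]
    - [0,0,0]
    - [0,0,0]
    - [0,0,0]
    - [0,0,0]
    - [0,0,0]
    - [0,0,0]
    - [0,0,0]
    - [0,0,0]
    - [0,0,0]
    - [0,0,0]
    - [0,0,0]
    - [0,0,0]
    - [0,0,0]
    - [0,0,0]

```text
clock: 6.0
position: [0.4266, -0.2891, 0.2013]
ee_rot: [-0.464, -3.106, 0.001]
force: [0.2, 0.5, 0.4]
width: 0.999
gripper_force: 0.0
```

```bash
python3 -c "
from h import *
to((.4293,-.2956,.026))"
```

```text
t 6.0 p [ 0.4266 -0.2891  0.2013] xyaw 163.0 tilt [-0.0009 -0.0005] F [0.2 0.5 0.4] M [ 0.03 -0.04  0.  ] w 9.17 gf 0.0 j [ 0.08  0.3   0.53  1.9  -0.18  0.99  1.96]
delta cm tool [-0.46 -0.53 17.53]
```

>>> carry_out:
  claw: [9.18,9.18,9.18,9.18,9.18,9.18,9.18,9.18,9.18,9.18]
  delta_pos:
    - [-0.46,-0.53,0]
    - [0,0,1]
    - [0,0,2.5]
    - [0,0,3]
    - [0,0,3]
    - [0,0,3]
    - [0,0,2.5]
    - [0,0,1.5]
    - [0,0,1]
    - [0,0,0]
  angular:
    - [0,0,0]
    - [0,0,0]
    - [0,0,0]
    - [0,0,0]
    - [0,0,0]
    - [0,0,0]
    - [0,0,0]
    - [0,0,0]
    - [0,0,0]
    - [0,0,0]

```text
clock: 7.0
position: [0.4308, -0.2921, 0.0256]
ee_rot: [-0.457, -3.106, -0.002]
force: [-0.3, -0.5, 0.4]
width: 0.997
gripper_force: 0.0
```

>>> carry_out:
  claw: [5.5,5.5,5.5,5.5,5.5,5.5,5.5,5.5]
  delta_pos:
    - [0,0,0]
    - [0,0,0]
    - [0,0,0]
    - [0,0,0]
    - [0,0,0]
    - [0,0,0]
    - [0,0,0]
    - [0,0,0]
  angular:
    - [0,0,0]
    - [0,0,0]
    - [0,0,0]
    - [0,0,0]
    - [0,0,0]
    - [0,0,0]
    - [0,0,0]
    - [0,0,0]
  force: 12

```text
clock: 7.8
position: [0.4317, -0.2938, 0.0274]
ee_rot: [0.459, 3.107, -0.001]
force: [-0.1, -0.4, 6.6]
width: 0.704
gripper_force: 12.0
```

Run:
```python
from h import *
to((.4293,-.2956,.12))
for n in("top","side"):
    im,m=tr2("filter",n); print(n,m.sum(),fit([im],[fill(m)],lambda p:[cyl(p[0],p[1],.032,0,.066)],[.4293,-.2956]))
```

```text
t 7.8 p [ 0.4317 -0.2938  0.0274] xyaw 163.2 tilt [ 0.0013 -0.0007] F [-0.1 -0.4  6.6] M [-0.19  0.17 -0.07] w 6.46 gf 12.0 j [ 0.21  0.56  0.4   2.05 -0.37  0.6   2.13]
delta cm tool [ 0.17 -0.25 -9.26]
top 981 (array([ 0.32990303, -0.26154666]), np.float64(1710.5098039215686))
side 474 (array([0.78435859, 1.67629453]), np.float64(474.0))
```

>>> carry_out:
  claw: [5.5,5.5,5.5,5.5,5.5,5.5,5.5,5.5,5.5,5.5,5.5,5.5,5.5,5.5,5.5,5.5,5.5,5.5,5.5]
  delta_pos:
    - [0,0,-0.5]
    - [0,0,-1.5]
    - [0,0,-2.5]
    - [0,0,-3]
    - [0,0,-3]
    - [0,0,-3]
    - [0,0,-2]
    - [0,0,-1]
    - [0,1,0]
    - [-0.1,2.5,0]
    - [-0.1,3,0]
    - [-0.1,3,0]
    - [-0.1,3,0]
    - [-0.1,3,0]
    - [-0.1,3,0]
    - [-0.1,3,0]
    - [-0.1,2.2,0]
    - [-0.1,1,0]
    - [0,0,0]
  angular:
    - [0,0,0]
    - [0,0,0]
    - [0,0,0]
    - [0,0,0]
    - [0,0,0]
    - [0,0,0]
    - [0,0,0]
    - [0,0,0]
    - [0,0,0]
    - [0,0,0]
    - [0,0,0]
    - [0,0,0]
    - [0,0,0]
    - [0,0,0]
    - [0,0,0]
    - [0,0,0]
    - [0,0,0]
    - [0,0,0]
    - [0,0,0]

```text
clock: 9.9
position: [0.5109, -0.0577, 0.1906]
ee_rot: [-0.454, -3.107, 0.0]
force: [-0.6, 0.4, -2.0]
width: 0.702
gripper_force: 12.0
```

Run:
```python
from h import *
s,M=st(); p=s["position"]
a=[]
for n in("top","side"):
    im=arm.get_image(n); a.append(im["frame"])
    c=proj(im,p+[0,0,.01]).astype(int); cv2.imwrite(f"pics/h{n}.png",cv2.resize(im["frame"][c[1]-45:c[1]+45,c[0]-50:c[0]+50,::-1],(400,360),interpolation=cv2.INTER_CUBIC)); print(n,c)
    q=arm.trace("filter",im); print([ (r["conf"],r["region"].sum(),np.round(r["centre"],3)) for r in q[:2]])
    q=arm.place_of("filter",im); print([(r["conf"],atz(im,r["centre"],p[2]-.0274)) for r in q[:2]])
cv2.imwrite("pics/h2.png",np.hstack([cv2.imread("pics/htop.png"),cv2.imread("pics/hside.png")]))
to((.5111,-.0595,.19))
```

```text
t 9.9 p [ 0.5109 -0.0577  0.1906] xyaw 163.38 tilt [-0.0019  0.0002] F [-0.6  0.4 -2. ] M [-0.05 -0.04  0.01] w 6.44 gf 12.0 j [-0.34  0.3   0.45  1.91 -0.16  0.96  1.46]
top [227 238]
[(0.52, np.int64(136), array([0.347, 0.529]))]
[(0.61, array([ 0.5033885 , -0.05675917,  0.16321464])), (0.32, array([ 0.48855291, -0.08080879,  0.16321464]))]
side [276 147]
[]
[(0.72, array([ 0.51144443, -0.06039439,  0.16321464]))]
t 10.2 p [ 0.5109 -0.0607  0.1917] xyaw 163.1 tilt [ 0.     -0.0002] F [-0.1 -0.1 -1.9] M [-0.02 -0.01 -0.02] w 6.45 gf 12.0 j [-0.34  0.3   0.45  1.91 -0.16  0.96  1.46]
delta cm tool [0.01 0.12 0.17]
```

View pics/h2.png

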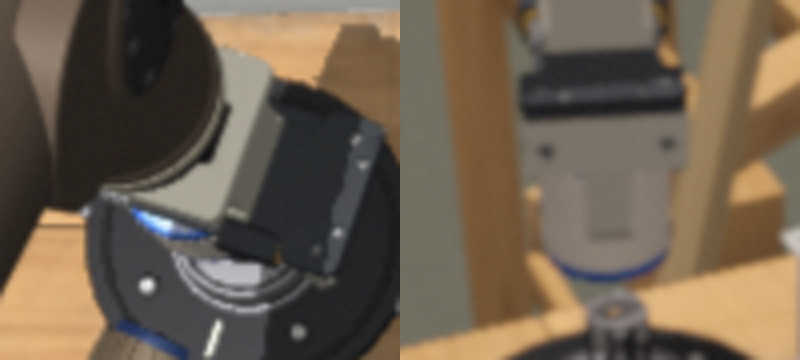

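Run:
```python
from h import *
im=arm.get_image("side")
P=[arm.observe()["position"]]
for _ in range(6): im=arm.get_image("side"); P.append(arm.observe()["position"])
print(np.round(P,4)); p=np.mean(P,0); print(p)
for z in(.128,.17,.2): print(z,proj(im,[.5111,-.0595,z]),proj(im,[p[0],p[1],z]))
f=im["frame"].astype(int)
for r in(150,155,160,165): print(r,f[r,252:300].tolist()[::1] if 0 else [int(x) for x in f[r,254:300,1]])
for r in(160,166,170): print(r,[int(x) for x in f[r,254:300,2]])
b=[[int(x) for x in f[164:184,c,2]-f[164:184,c,0]] for c in(270,276,282)]; print(b)
```

```text
[[ 0.5109 -0.0605  0.1918]
 [ 0.511  -0.0602  0.1918]
 [ 0.5111 -0.06    0.1918]
 [ 0.5111 -0.0598  0.1918]
 [ 0.5111 -0.0597  0.1918]
 [ 0.5112 -0.0596  0.1918]
 [ 0.5112 -0.0595  0.1918]]
[ 0.51107963 -0.05990576  0.19178182]
0.128 [278.90948065 178.50456682] [278.96729035 178.60808563]
0.17 [277.7731752  161.04970881] [277.83214379 161.15119002]
0.2 [276.92570331 148.0316411 ] [276.98552651 148.13145313]
150 [84, 90, 105, 127, 147, 154, 141, 123, 116, 117, 117, 119, 120, 121, 122, 123, 124, 122, 117, 114, 113, 111, 111, 111, 112, 112, 111, 112, 113, 116, 120, 122, 122, 122, 121, 120, 119, 117, 115, 109, 111, 118, 123, 127, 127, 125]
155 [83, 84, 91, 97, 100, 101, 105, 111, 115, 117, 118, 120, 119, 122, 122, 123, 123, 123, 119, 114, 113, 112, 112, 111, 111, 110, 111, 112, 112, 115, 120, 122, 122, 122, 121, 120, 119, 118, 113, 106, 111, 121, 128, 127, 126, 125]
160 [82, 82, 86, 93, 92, 90, 96, 108, 116, 119, 119, 119, 121, 121, 124, 123, 124, 122, 115, 108, 101, 101, 100, 102, 102, 101, 102, 101, 103, 105, 113, 120, 121, 122, 122, 120, 119, 119, 118, 116, 120, 126, 128, 125, 125, 12
[... 435 characters left out ...]
8]
166 [53, 53, 54, 67, 82, 94, 95, 93, 91, 92, 100, 103, 106, 109, 109, 112, 113, 114, 113, 114, 115, 116, 116, 115, 116, 116, 116, 116, 114, 114, 114, 114, 113, 111, 107, 104, 100, 95, 91, 90, 92, 91, 89, 89, 88, 81]
170 [51, 50, 53, 54, 61, 74, 89, 99, 106, 108, 107, 102, 95, 91, 94, 95, 96, 97, 98, 102, 103, 103, 104, 105, 105, 106, 104, 100, 97, 92, 90, 86, 81, 72, 67, 65, 75, 84, 89, 91, 89, 88, 89, 90, 85, 80]
[[-23, -22, -21, -16, -1, 29, 36, 7, -10, -16, -21, -28, -42, -62, -81, -90, -93, -92, -92, -87], [-22, -22, -23, -20, -10, 16, 44, 28, -3, -14, -14, -12, -9, -9, -9, -9, -9, -8, -9, -9], [-22, -22, -21, -15, 1, 32, 42, 6, -25, -32, -24, -13, -10, -9, -9, -12, -11, -10, -8, -7]]
```

The held filter is seen in the side view (×4 crop) at columns 261–293. Its centre is about 1.6 px left of the cage axis at column 279.7, so I shift it −2.5 mm in tool x and lower it slowly.

>>> carry_out:
  claw: [5.5,5.5,5.5,5.5,5.5,5.5,5.5,5.5,5.5,5.5]
  delta_pos:
    - [-0.25,0,0]
    - [0,0,0.8]
    - [0,0,1]
    - [0,0,0.8]
    - [0,0,0]
    - [0,0,0.3]
    - [0,0,0.3]
    - [0,0,0.3]
    - [0,0,0.3]
    - [0,0,0]
  angular:
    - [0,0,0]
    - [0,0,0]
    - [0,0,0]
    - [0,0,0]
    - [0,0,0]
    - [0,0,0]
    - [0,0,0]
    - [0,0,0]
    - [0,0,0]
    - [0,0,0]

```text
clock: 11.55
position: [0.5134, -0.0601, 0.1534]
ee_rot: [-0.458, -3.107, 0.0]
force: [-1.3, 0.9, -1.5]
width: 0.704
gripper_force: 12.0
```

Run:
```python
from h import *
for _ in range(3): im=arm.get_image("side")
st()
```

```text
t 11.7 p [ 0.5136 -0.0602  0.1538] xyaw 163.22 tilt [0.0001 0.    ] F [ 0.4 -0.8 -1.5] M [ 0.06 -0.01 -0.01] w 6.49 gf 12.0 j [-0.32  0.35  0.43  1.95 -0.19  0.88  1.49]
```

>>> carry_out:
  claw: [5.5,5.5,5.5,5.5,5.5,5.5]
  delta_pos:
    - [0,0,0.4]
    - [0,0,0.4]
    - [0,0,0.4]
    - [0,0,0.4]
    - [0,0,0.4]
    - [0,0,0]
  angular:
    - [0,0,0]
    - [0,0,0]
    - [0,0,0]
    - [0,0,0]
    - [0,0,0]
    - [0,0,0]

```text
clock: 12.3
position: [0.5132, -0.0601, 0.133]
ee_rot: [-0.458, -3.107, 0.0]
force: [0.2, 0.5, -0.5]
width: 0.707
gripper_force: 12.0
```

>>> carry_out:
  claw: [5.5,5.5,5.5,5.5,5.5,5.5,5.5,5.5]
  delta_pos:
    - [0,0,0.6]
    - [0,0,0.6]
    - [0,0,0.6]
    - [0,0,0.4]
    - [0,0,0.2]
    - [0,0,0.1]
    - [0,0,0.1]
    - [0,0,0]
  angular:
    - [0,0,0]
    - [0,0,0]
    - [0,0,0]
    - [0,0,0]
    - [0,0,0]
    - [0,0,0]
    - [0,0,0]
    - [0,0,0]

```text
clock: 13.1
position: [0.5136, -0.0601, 0.1077]
ee_rot: [0.458, 3.108, 0.0]
force: [0.1, -0.1, -1.6]
width: 0.702
gripper_force: 12.0
```

>>> carry_out:
  claw: [5.5,5.5,5.5,5.5]
  delta_pos:
    - [0,0,0.15]
    - [0,0,0.15]
    - [0,0,0.1]
    - [0,0,0]
  angular:
    - [0,0,0]
    - [0,0,0]
    - [0,0,0]
    - [0,0,0]

```text
clock: 13.5
position: [0.5138, -0.0601, 0.104]
ee_rot: [0.458, 3.107, 0.0]
force: [-1.5, 0.3, 3.8]
width: 0.703
gripper_force: 12.0
```

>>> carry_out:
  claw: [7.5,9.18,9.18,9.18,9.18,9.18,9.18,9.18,9.18,9.18,9.18]
  delta_pos:
    - [0,0,0]
    - [0,0,0]
    - [0,0,0]
    - [0,0,0]
    - [0,0,-1]
    - [0,0,-2]
    - [0,0,-3]
    - [0,0,-3]
    - [0,0,-2]
    - [0,0,-1]
    - [0,0,0]
  angular:
    - [0,0,0]
    - [0,0,0]
    - [0,0,0]
    - [0,0,0]
    - [0,0,0]
    - [0,0,0]
    - [0,0,0]
    - [0,0,0]
    - [0,0,0]
    - [0,0,0]
    - [0,0,0]

```text
clock: 14.6
position: [0.5143, -0.0601, 0.2251]
ee_rot: [0.458, 3.105, 0.001]
force: [0.5, 0.8, -0.3]
width: 1.003
gripper_force: 0.0
```

Run:
```python
from h import *
s,M=st()
T=arm.get_image("top");S=arm.get_image("side")
a=cv2.resize(T["frame"][239:284,374:434,::-1],(400,300),interpolation=cv2.INTER_CUBIC)
b=cv2.resize(S["frame"][130:235,220:360,::-1],(400,300),interpolation=cv2.INTER_CUBIC)
cv2.imwrite("pics/c1.png",np.hstack([a,b]))
m=near(red(T),(404,262),26); 
# wing yaw/pos: maximise gradient agreement: interior wing darker (side faces) -> fit top face edges
g=cv2.GaussianBlur(T["frame"][:,:,0].astype(np.float32),(0,0),.7)
np.set_printoptions(linewidth=250,threshold=100000)
print(T["frame"][246:280,392:418,0])
to((.505,-.4295,.2))
```

```text
t 14.6 p [ 0.5143 -0.0601  0.2251] xyaw 163.22 tilt [0.0026 0.0004] F [ 0.5  0.8 -0.3] M [-0.02  0.01 -0.07] w 9.21 gf 0.0 j [-0.35  0.27  0.46  1.86 -0.14  1.04  1.44]
[[230 227 216 232 240 245 248 248 248 248 248 248 248 248 248 248 247 248 248 247 245 243 236 233 233 233]
 [226 217 221 243 248 248 248 248 248 249 248 248 248 248 248 246 241 245 246 247 246 241 244 241 236 233]
 [222 238 244 248 249 249 249 249 249 249 249 248 248 248 245 229 239 224 229 228 236 243 247 247 245 237]
 [243 247 249 249 249 249 249 249 249 248 249 249 248 247 219 233 229 224 239 239 233 227 242 247 248 245]
 [246 249 249 249 249 249 249 249 249 249 249 249 249 246 224 223 198 230 244 246 244 229 215 243 248 247]
 [248 249 249 249 249 249 249 249 249 249 249 249 248 238 238 195 214 241 246 247 245 229 236 246 248 248]
 [249 249 249 249 249 249 249 249 249 249 249 249 247 240 227 182 229 245 247 247 237 218 237 246 248 248]
 [249 249 249 249 249 249 249 249 249 249 249 248 242 242 200 216 242 247 247 245 223 231 245 248 248 248]
 [249 249 249 249 249 249 249 249 249 249 249 248 242 229 192 232 246 247 2
[... 2215 characters left out ...]
49 249 249 249 249 249 249 249 249 249 248 247 245 227 181 166]
 [184 154 119 113 157 195 240 246 247 248 249 249 249 249 249 249 249 248 248 246 239 215 196 168 166 172]
 [203 194 167 128 112 126 158 170 199 234 244 246 246 246 246 246 246 239 229 207 170 143 152 160 164 170]
 [210 208 203 193 168 140 120 116 140 164 166 167 177 188 178 170 165 161 184 166 169 168 168 172 166 166]
 [212 211 209 207 198 190 181 151 130 130 119 116 119 125 118 127 118 128 181 189 193 190 185 180 174 170]]
t 14.7 p [ 0.5132 -0.06    0.2231] xyaw 163.23 tilt [-0.0007  0.0001] F [-1.3  0.6  0.5] M [-0.04  0.02 -0.01] w 9.18 gf 0.0 j [-0.35  0.27  0.46  1.87 -0.14  1.04  1.44]
delta cm tool [ -9.88 -35.62   2.31]
```

View pics/c1.png

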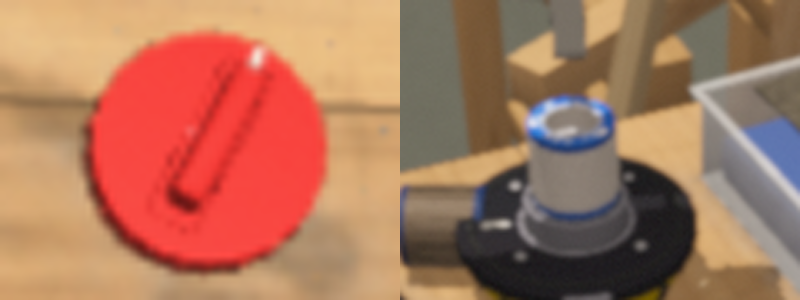

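The left view shows the wing's top face centred at about px (407,257.5) with its edges parallel. In the right view the filter sits upright on its seat round the cage.

Run:
```python
from h import *
T=arm.get_image("top")
A=lambda p,z:atz(T,(p[0]/640,p[1]/480),z)
for a,b in(((407,251),(400,265)),((413,252),(406,266))):
    d=A(a,.061)-A(b,.061); print(np.degrees(np.arctan2(d[1],d[0])))
print(A((407.3,257.5),.061))
```

```text
-26.034303758092054
-26.13621110881898
[ 0.50573412 -0.43080475  0.061     ]
```

>>> carry_out:
  claw: [9.18,9.18,9.18,9.18,9.18,9.18,9.18,9.18,9.18,9.18,9.18,9.18,9.18,9.18,9.18,9.18,9.18,9.18]
  delta_pos:
    - [-0.4,-1.4,0]
    - [-0.7,-2.5,0]
    - [-0.8,-2.9,0]
    - [-0.8,-2.9,0]
    - [-0.8,-2.9,0]
    - [-0.8,-2.9,0]
    - [-0.8,-2.9,0]
    - [-0.8,-2.9,0]
    - [-0.8,-2.9,0]
    - [-0.8,-2.9,0]
    - [-0.8,-2.9,0]
    - [-0.8,-2.9,0]
    - [-0.6,-2.1,0.3]
    - [0,-0.7,0.7]
    - [0,0,1]
    - [0,0,0]
    - [0,0,0]
    - [0,0,0]
  angular:
    - [0,0,0]
    - [0,0,0]
    - [0,0,0]
    - [0,0,0]
    - [0,0,0]
    - [0,0,0]
    - [0,0,0]
    - [0,0,0]
    - [0,0,0]
    - [0,0,0]
    - [0,0,0]
    - [0,0,0]
    - [0,0,0]
    - [0,0,0]
    - [0,0,0.08]
    - [0,0,0.08]
    - [0,0,0]
    - [0,0,0]

```text
clock: 16.55
position: [0.5034, -0.429, 0.2029]
ee_rot: [-0.7, -3.061, -0.001]
force: [-0.4, -0.4, 0.1]
width: 1.001
gripper_force: 0.0
```

Run:
```python
from h import *
to((.5052,-.430,.0315))
```

```text
t 16.55 p [ 0.5034 -0.429   0.2029] xyaw 154.23 tilt [-0.001   0.0009] F [-0.4 -0.4  0.1] M [-0.05 -0.05 -0.02] w 9.19 gf 0.0 j [ 0.27  0.55  0.57  1.54 -0.32  1.14  2.02]
delta cm tool [-0.23 -0.02 17.14]
```

>>> carry_out:
  claw: [5,5,5,5,5,5,5,5,5,5,5]
  delta_pos:
    - [-0.2,0,1]
    - [0,0,2]
    - [0,0,2.5]
    - [0,0,2.5]
    - [0,0,2.5]
    - [0,0,2.5]
    - [0,0,2]
    - [0,0,1.2]
    - [0,0,0.7]
    - [0,0,0]
    - [0,0,0]
  angular:
    - [0,0,0]
    - [0,0,0]
    - [0,0,0]
    - [0,0,0]
    - [0,0,0]
    - [0,0,0]
    - [0,0,0]
    - [0,0,0]
    - [0,0,0]
    - [0,0,0]
    - [0,0,0]

```text
clock: 17.65
position: [0.5056, -0.4313, 0.0355]
ee_rot: [0.705, 3.06, -0.001]
force: [0.2, 0.1, 0.3]
width: 0.546
gripper_force: 0.0
```

>>> carry_out:
  claw: [0.5,0.5,0.5,0.5,0.5,0.5,0.5,0.5]
  delta_pos:
    - [0,0,0]
    - [0,0,0]
    - [0,0,0]
    - [0,0,0]
    - [0,0,0]
    - [0,0,0]
    - [0,0,0]
    - [0,0,0]
  angular:
    - [0,0,0]
    - [0,0,0]
    - [0,0,0]
    - [0,0,0]
    - [0,0,0]
    - [0,0,0]
    - [0,0,0]
    - [0,0,0]
  force: 30

```text
clock: 18.45
position: [0.5052, -0.4308, 0.0348]
ee_rot: [0.705, 3.061, 0.0]
force: [-1.1, -0.7, 1.9]
width: 0.13
gripper_force: 29.9
```

Run:
```python
from h import *
st()
for n,c in(("top",(404,262)),("side",(353,346))):
    im=arm.get_image(n); print(n,arm.place_of("cap_grip",im)[:1])
```

```text
t 18.45 p [ 0.5052 -0.4308  0.0348] xyaw 154.05 tilt [0.0001 0.    ] F [-1.1 -0.7  1.9] M [0.02 0.07 0.02] w 1.19 gf 29.9 j [ 0.33  0.73  0.48  1.68 -0.43  0.83  2.11]
top []
side []
```

>>> carry_out:
  claw: [0.5,0.5,0.5,0.5,0.5,0.5,0.5,0.5,0.5,0.5]
  delta_pos:
    - [0,0,-0.5]
    - [0,0,-1.5]
    - [0,0,-2.5]
    - [0,0,-3]
    - [0,0,-3]
    - [0,0,-3]
    - [0,0,-2]
    - [0,0,-1.5]
    - [0,0,-0.5]
    - [0,0,0]
  angular:
    - [0,0,0]
    - [0,0,0]
    - [0,0,0]
    - [0,0,0]
    - [0,0,0]
    - [0,0,0]
    - [0,0,0]
    - [0,0,0]
    - [0,0,0]
    - [0,0,0]

```text
clock: 19.65
position: [0.5053, -0.4309, 0.2102]
ee_rot: [0.705, 3.061, -0.0]
force: [0.6, 0.1, -0.9]
width: 0.128
gripper_force: 29.9
```

>>> carry_out:
  claw: [0.5,0.5,0.5,0.5,0.5,0.5,0.5,0.5,0.5,0.5,0.5,0.5,0.5,0.5,0.5,0.5,0.5,0.5,0.5]
  delta_pos:
    - [0.6,1.2,0]
    - [1,2.2,0]
    - [1.2,2.6,0]
    - [1.2,2.6,0]
    - [1.2,2.6,0]
    - [1.2,2.6,0]
    - [1.2,2.6,0]
    - [1.2,2.6,0]
    - [1.2,2.6,0]
    - [1.2,2.6,0]
    - [1.2,2.6,0]
    - [1.2,2.6,0]
    - [1,2.2,0]
    - [0.8,1.8,0]
    - [0.4,0.8,0]
    - [0,0,0]
    - [0,0,0]
    - [0,0,0]
    - [0,0,0]
  angular:
    - [0,0,0]
    - [0,0,0]
    - [0,0,0]
    - [0,0,0]
    - [0,0,0]
    - [0,0,0]
    - [0,0,0]
    - [0,0,0]
    - [0,0,0]
    - [0,0,0]
    - [0,0,0]
    - [0,0,0]
    - [0,0,0]
    - [0,0,0]
    - [0,0,0]
    - [0,0,-0.14]
    - [0,0,-0.14]
    - [0,0,0]
    - [0,0,0]

```text
clock: 21.55
position: [0.5123, -0.0544, 0.2093]
ee_rot: [-0.278, -3.128, 0.0]
force: [-0.6, -0.3, -0.4]
width: 0.129
gripper_force: 29.9
```

Run:
```python
from h import *
S=arm.get_image("side");S=arm.get_image("side")
s,M=st(); p=s["position"]
m=near(red(S),proj(S,p+[0,0,-.02]),45)
o=[0,0,p[2]-.0348]
for _ in [0]:
    print("cap side",m.sum(),fit([S],[fill(m)],lambda q:[cyl(q[0],q[1],.04,o[2],o[2]+.029)],[.512,-.06]))
ys,xs=np.nonzero(m); print(xs.min(),xs.max(),ys.min(),ys.max())
q,fm=tr2("filter","side"); print("filter",fm.sum(),fit([q],[fill(fm)],lambda a:[cyl(a[0],a[1],.032,.078,.144)],[.512,-.06]))
cv2.imwrite("pics/d1.png",cv2.resize(S["frame"][110:240,200:360,::-1],(640,520),interpolation=cv2.INTER_CUBIC))
to((.512,-.06,.17))
```

```text
t 21.65 p [ 0.5125 -0.0544  0.2095] xyaw 169.88 tilt [-0.0005 -0.    ] F [-1.   0.9 -0.6] M [ 0.04  0.03 -0.02] w 1.14 gf 29.9 j [-0.38  0.28  0.48  1.89 -0.15  1.    1.56]
cap side 909 (array([ 0.5138781 , -0.04916642]), np.float64(266.6823529411764))
257 296 135 167
filter 1187 (array([ 0.51158894, -0.06126548]), np.float64(106.4))
t 21.75 p [ 0.5126 -0.0543  0.2096] xyaw 169.96 tilt [-0.0002 -0.0001] F [-0.3 -0.1 -0.3] M [-0.03 -0.05  0.01] w 1.19 gf 29.9 j [-0.38  0.28  0.48  1.89 -0.15  1.    1.57]
delta cm tool [-0.04 -0.57  3.96]
```

View pics/d1.png

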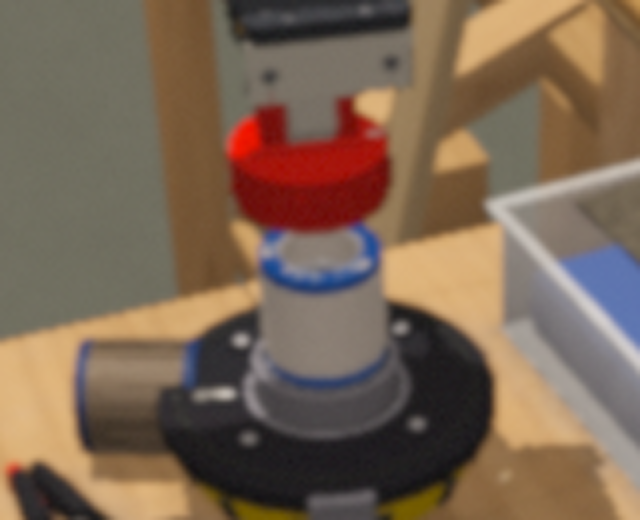

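The side view shows the held cap (disc at columns 257–297) above the filter, which is centred at about column 280. I move onto the axis and lower.

>>> carry_out:
  claw: [0.5,0.5,0.5,0.5,0.5,0.5,0.5,0.5,0.5,0.5]
  delta_pos:
    - [-0.05,-0.57,0]
    - [0,0,0]
    - [0,0,0.8]
    - [0,0,0.8]
    - [0,0,0.8]
    - [0,0,0.8]
    - [0,0,0.6]
    - [0,0,0.4]
    - [0,0,0.2]
    - [0,0,0]
  angular:
    - [0,0,0]
    - [0,0,0]
    - [0,0,0]
    - [0,0,0]
    - [0,0,0]
    - [0,0,0]
    - [0,0,0]
    - [0,0,0]
    - [0,0,0]
    - [0,0,0]

```text
clock: 22.75
position: [0.5122, -0.0599, 0.1655]
ee_rot: [-0.271, -3.13, 0.0]
force: [-0.1, -0.2, -0.8]
width: 0.132
gripper_force: 29.9
```

Run:
```python
from h import *
st()
for _ in range(3): arm.get_image("side")
to((.512,-.06,.16))
```

```text
t 22.75 p [ 0.5122 -0.0599  0.1655] xyaw 170.1 tilt [-0.0003 -0.0001] F [-0.1 -0.2 -0.8] M [ 0.03 -0.   -0.06] w 1.21 gf 29.9 j [-0.35  0.34  0.46  1.94 -0.19  0.9   1.61]
t 22.9 p [ 0.5125 -0.0599  0.166 ] xyaw 170.09 tilt [0.0006 0.0001] F [-0.7 -0.4 -1. ] M [0.01 0.03 0.02] w 1.17 gf 29.9 j [-0.35  0.34  0.46  1.94 -0.19  0.9   1.61]
delta cm tool [ 0.05 -0.02  0.6 ]
```

>>> carry_out:
  claw: [0.5,0.5,0.5,0.5,0.5,0.5,0.5]
  delta_pos:
    - [0,0,0.1]
    - [0,0,0.1]
    - [0,0,0.1]
    - [0,0,0.1]
    - [0,0,0.1]
    - [0,0,0]
    - [0,0,0]
  angular:
    - [0,0,0]
    - [0,0,0]
    - [0,0,0]
    - [0,0,0]
    - [0,0,0]
    - [0,0,0]
    - [0,0,0]

```text
clock: 23.6
position: [0.5122, -0.0599, 0.1607]
ee_rot: [-0.271, -3.13, -0.0]
force: [0.0, -0.3, -1.1]
width: 0.126
gripper_force: 29.9
```

>>> carry_out:
  claw: [0.5,0.5,0.5,0.5]
  delta_pos:
    - [0,0,0.1]
    - [0,0,0.1]
    - [0,0,0]
    - [0,0,0]
  angular:
    - [0,0,0]
    - [0,0,0]
    - [0,0,0]
    - [0,0,0]

```text
clock: 24.0
position: [0.5122, -0.0598, 0.1587]
ee_rot: [-0.271, -3.13, -0.0]
force: [-0.2, 0.8, 0.1]
width: 0.125
gripper_force: 29.9
```

>>> carry_out:
  claw: [0.5,0.5,0.5,0.5]
  delta_pos:
    - [0,0,0.1]
    - [0,0,0.1]
    - [0,0,0]
    - [0,0,0]
  angular:
    - [0,0,0]
    - [0,0,0]
    - [0,0,0]
    - [0,0,0]

```text
clock: 24.4
position: [0.5122, -0.0599, 0.1567]
ee_rot: [-0.271, -3.13, 0.0]
force: [-0.2, -0.9, -0.9]
width: 0.128
gripper_force: 29.9
```

>>> carry_out:
  claw: [0.5,0.5,0.5,0.5]
  delta_pos:
    - [0,0,0.1]
    - [0,0,0.1]
    - [0,0,0]
    - [0,0,0]
  angular:
    - [0,0,0]
    - [0,0,0]
    - [0,0,0]
    - [0,0,0]

```text
clock: 24.8
position: [0.5122, -0.0599, 0.1547]
ee_rot: [-0.271, -3.13, 0.0]
force: [-0.3, -0.8, -0.9]
width: 0.125
gripper_force: 29.9
```

>>> carry_out:
  claw: [0.5,0.5,0.5,0.5]
  delta_pos:
    - [0,0,0.1]
    - [0,0,0.1]
    - [0,0,0]
    - [0,0,0]
  angular:
    - [0,0,0]
    - [0,0,0]
    - [0,0,0]
    - [0,0,0]

```text
clock: 25.2
position: [0.5124, -0.0599, 0.1529]
ee_rot: [0.271, 3.13, 0.0]
force: [-0.5, -0.0, 3.2]
width: 0.131
gripper_force: 29.9
```

```bash
python3 -c "
from h import *
st()"
```

```text
t 25.2 p [ 0.5124 -0.0599  0.1529] xyaw 170.09 tilt [0.0003 0.    ] F [-0.5 -0.   3.2] M [-0.16  0.22  0.01] w 1.21 gf 29.9 j [-0.34  0.35  0.46  1.96 -0.2   0.87  1.62]
```

>>> carry_out:
  claw: [0.5,0.5,0.5,0.5]
  delta_pos:
    - [0,0,0.1]
    - [0,0,0.1]
    - [0,0,0]
    - [0,0,0]
  angular:
    - [0,0,0]
    - [0,0,0]
    - [0,0,0]
    - [0,0,0]

```text
clock: 25.6
position: [0.5124, -0.0599, 0.1508]
ee_rot: [0.271, 3.13, -0.0]
force: [-0.9, -1.4, 3.8]
width: 0.131
gripper_force: 29.9
```

>>> carry_out:
  claw: [0.5,0.5,0.5,0.5]
  delta_pos:
    - [0,0,0.1]
    - [0,0,0.1]
    - [0,0,0]
    - [0,0,0]
  angular:
    - [0,0,0]
    - [0,0,0]
    - [0,0,0]
    - [0,0,0]

```text
clock: 26.0
position: [0.5124, -0.0599, 0.1488]
ee_rot: [0.271, 3.13, -0.0]
force: [-0.2, -0.6, 4.1]
width: 0.134
gripper_force: 29.9
```

>>> carry_out:
  claw: [0.5,0.5,0.5,0.5,0.5,0.5,0.5]
  delta_pos:
    - [0,0,0.1]
    - [0,0,0.1]
    - [0,0,0.1]
    - [0,0,0.1]
    - [0,0,0.1]
    - [0,0,0]
    - [0,0,0]
  angular:
    - [0,0,0]
    - [0,0,0]
    - [0,0,0]
    - [0,0,0]
    - [0,0,0]
    - [0,0,0]
    - [0,0,0]

```text
clock: 26.7
position: [0.5124, -0.0599, 0.1439]
ee_rot: [0.271, 3.13, 0.0]
force: [-1.2, -0.9, 7.3]
width: 0.13
gripper_force: 29.9
```

>>> carry_out:
  claw: [0.5,0.5,0.5,0.5,0.5]
  delta_pos:
    - [0,0,0.05]
    - [0,0,0.05]
    - [0,0,0.05]
    - [0,0,0]
    - [0,0,0]
  angular:
    - [0,0,0]
    - [0,0,0]
    - [0,0,0]
    - [0,0,0]
    - [0,0,0]

```text
clock: 27.2
position: [0.5124, -0.0599, 0.1425]
ee_rot: [0.271, 3.129, 0.0]
force: [-1.5, -1.4, 7.6]
width: 0.129
gripper_force: 29.9
```

```bash
python3 -c "
from h import *
st()"
```

```text
t 27.2 p [ 0.5124 -0.0599  0.1425] xyaw 170.09 tilt [0.0004 0.0001] F [-1.5 -1.4  7.6] M [-0.14  0.42  0.  ] w 1.18 gf 29.9 j [-0.33  0.37  0.45  1.97 -0.21  0.85  1.63]
```

>>> carry_out:
  claw: [0.5,0.5,0.5,0.5]
  delta_pos:
    - [0,0,0.05]
    - [0,0,0.05]
    - [0,0,0]
    - [0,0,0]
  angular:
    - [0,0,0]
    - [0,0,0]
    - [0,0,0]
    - [0,0,0]

```text
clock: 27.6
position: [0.5124, -0.0599, 0.1415]
ee_rot: [0.271, 3.129, 0.0]
force: [-3.0, -0.7, 8.5]
width: 0.129
gripper_force: 29.9
```

>>> carry_out:
  claw: [0.5,0.5,0.5,0.5]
  delta_pos:
    - [0,0,0.05]
    - [0,0,0.05]
    - [0,0,0]
    - [0,0,0]
  angular:
    - [0,0,0]
    - [0,0,0]
    - [0,0,0]
    - [0,0,0]

```text
clock: 28.0
position: [0.5124, -0.0599, 0.1406]
ee_rot: [0.271, 3.129, 0.0]
force: [-2.5, -0.3, 9.1]
width: 0.128
gripper_force: 29.9
```

>>> carry_out:
  claw: [0.5,0.5,0.5]
  delta_pos:
    - [0,0,0.05]
    - [0,0,0]
    - [0,0,0]
  angular:
    - [0,0,0]
    - [0,0,0]
    - [0,0,0]

```text
clock: 28.3
position: [0.5124, -0.0599, 0.1401]
ee_rot: [0.271, 3.129, 0.0]
force: [-1.8, -1.1, 9.1]
width: 0.133
gripper_force: 29.9
```

>>> carry_out:
  claw: [0.5,0.5,0.5]
  delta_pos:
    - [0,0,0.05]
    - [0,0,0]
    - [0,0,0]
  angular:
    - [0,0,0]
    - [0,0,0]
    - [0,0,0]

```text
clock: 28.6
position: [0.5125, -0.0599, 0.1396]
ee_rot: [0.271, 3.129, 0.0]
force: [-1.7, 0.1, 8.6]
width: 0.13
gripper_force: 29.9
```

>>> carry_out:
  claw: [0.5,0.5,0.5]
  delta_pos:
    - [0,0,0.05]
    - [0,0,0]
    - [0,0,0]
  angular:
    - [0,0,0]
    - [0,0,0]
    - [0,0,0]

```text
clock: 28.9
position: [0.5125, -0.0599, 0.1391]
ee_rot: [0.271, 3.129, 0.0]
force: [-1.7, -0.1, 9.2]
width: 0.128
gripper_force: 29.9
```

>>> carry_out:
  claw: [0.5,0.5,0.5]
  delta_pos:
    - [0,0,0.05]
    - [0,0,0]
    - [0,0,0]
  angular:
    - [0,0,0]
    - [0,0,0]
    - [0,0,0]

```text
clock: 29.2
position: [0.5124, -0.0599, 0.1386]
ee_rot: [0.271, 3.129, 0.0]
force: [-1.4, -1.3, 9.9]
width: 0.126
gripper_force: 29.9
```

>>> carry_out:
  claw: [0.5,0.5,0.5]
  delta_pos:
    - [0,0,0.05]
    - [0,0,0]
    - [0,0,0]
  angular:
    - [0,0,0]
    - [0,0,0]
    - [0,0,0]

```text
clock: 29.5
position: [0.5125, -0.0599, 0.1381]
ee_rot: [0.271, 3.129, 0.0]
force: [-2.2, -1.0, 9.4]
width: 0.129
gripper_force: 29.9
```

>>> carry_out:
  claw: [0.5,0.5,0.5]
  delta_pos:
    - [0,0,0.05]
    - [0,0,0]
    - [0,0,0]
  angular:
    - [0,0,0]
    - [0,0,0]
    - [0,0,0]

```text
clock: 29.8
position: [0.5125, -0.0599, 0.1377]
ee_rot: [0.271, 3.129, 0.0]
force: [-1.3, -0.9, 9.9]
width: 0.13
gripper_force: 29.9
```

>>> carry_out:
  claw: [0.5,0.5,0.5]
  delta_pos:
    - [0,0,0.05]
    - [0,0,0]
    - [0,0,0]
  angular:
    - [0,0,0]
    - [0,0,0]
    - [0,0,0]

```text
clock: 30.1
position: [0.5125, -0.0599, 0.1372]
ee_rot: [0.271, 3.129, 0.0]
force: [-2.8, -0.4, 9.3]
width: 0.129
gripper_force: 29.9
```

>>> carry_out:
  claw: [0.5,0.5,0.5]
  delta_pos:
    - [0,0,0.05]
    - [0,0,0]
    - [0,0,0]
  angular:
    - [0,0,0]
    - [0,0,0]
    - [0,0,0]

```text
clock: 30.4
position: [0.5125, -0.0599, 0.1368]
ee_rot: [0.271, 3.129, 0.001]
force: [-2.1, -1.3, 11.9]
width: 0.129
gripper_force: 29.9
```

>>> carry_out:
  claw: [0.5,0.5,0.5]
  delta_pos:
    - [0,0,0.03]
    - [0,0,0]
    - [0,0,0]
  angular:
    - [0,0,0]
    - [0,0,0]
    - [0,0,0]

```text
clock: 30.7
position: [0.5125, -0.0599, 0.1367]
ee_rot: [0.271, 3.129, 0.001]
force: [-3.1, -0.4, 16.3]
width: 0.129
gripper_force: 29.9
```

The disc reached the socket at TCP z ≈ 0.1369. I back off about 0.8 mm, then turn clockwise.

>>> carry_out:
  claw: [0.5,0.5,0.5,0.5,0.5,0.5,0.5]
  delta_pos:
    - [0,0,-0.1]
    - [0,0,0]
    - [0,0,0]
    - [0,0,0]
    - [0,0,0]
    - [0,0,0]
    - [0,0,0]
  angular:
    - [0,0,0]
    - [0,0,0]
    - [0,0,0.05]
    - [0,0,0.05]
    - [0,0,0.05]
    - [0,0,0]
    - [0,0,0]

```text
clock: 31.4
position: [0.5132, -0.0597, 0.1376]
ee_rot: [0.505, 3.099, 0.001]
force: [-0.0, 0.1, 8.9]
width: 0.13
gripper_force: 29.9
```

```bash
python3 -c "
from h import *
st()"
```

```text
t 31.4 p [ 0.5132 -0.0597  0.1376] xyaw 161.5 tilt [0.0019 0.0002] F [-0.   0.1  8.9] M [-0.04  0.21 -0.04] w 1.19 gf 29.9 j [-0.36  0.38  0.49  1.98 -0.24  0.84  1.51]
```

>>> carry_out:
  claw: [0.5,0.5,0.5,0.5,0.5,0.5,0.5,0.5,0.5,0.5,0.5,0.5]
  delta_pos:
    - [0,0,0]
    - [0,0,0]
    - [0,0,0]
    - [0,0,0]
    - [0,0,0]
    - [0,0,0]
    - [0,0,0]
    - [0,0,0]
    - [0,0,0]
    - [0,0,0]
    - [0,0,0]
    - [0,0,0]
  angular:
    - [0,0,0.1]
    - [0,0,0.1]
    - [0,0,0.1]
    - [0,0,0.1]
    - [0,0,0.1]
    - [0,0,0.1]
    - [0,0,0.1]
    - [0,0,0.1]
    - [0,0,0.1]
    - [0,0,0.1]
    - [0,0,0.1]
    - [0,0,0]

```text
clock: 32.6
position: [0.5132, -0.0597, 0.1374]
ee_rot: [2.054, 2.375, 0.002]
force: [-0.8, 0.9, 10.4]
width: 0.127
gripper_force: 29.9
```

```bash
python3 -c "
from h import *
st()"
```

```text
t 32.6 p [ 0.5132 -0.0597  0.1374] xyaw 98.29 tilt [ 0.0016 -0.0001] F [-0.8  0.9 10.4] M [-0.02  0.2  -0.09] w 1.16 gf 29.9 j [-0.57  0.44  0.79  1.99 -0.4   0.87  0.58]
```

>>> carry_out:
  claw: [0.5,0.5,0.5,0.5,0.5,0.5]
  delta_pos:
    - [0,0,0]
    - [0,0,0]
    - [0,0,0]
    - [0,0,0]
    - [0,0,0]
    - [0,0,0]
  angular:
    - [0,0,0.05]
    - [0,0,0.05]
    - [0,0,0.05]
    - [0,0,0.05]
    - [0,0,0.04]
    - [0,0,0]

```text
clock: 33.2
position: [0.5132, -0.0598, 0.1375]
ee_rot: [2.322, 2.115, 0.002]
force: [-1.0, -0.5, 10.1]
width: 0.127
gripper_force: 30.0
```

```bash
python3 -c "
from h import *
st()"
```

```text
t 33.2 p [ 0.5132 -0.0598  0.1375] xyaw 84.66 tilt [ 0.0016 -0.0001] F [-1.  -0.5 10.1] M [-0.03  0.23  0.05] w 1.16 gf 30.0 j [-0.61  0.46  0.86  1.99 -0.44  0.89  0.39]
```

>>> carry_out:
  claw: [0.5,0.5,0.5,0.5,0.5]
  delta_pos:
    - [0,0,-0.05]
    - [0,0,-0.05]
    - [0,0,-0.05]
    - [0,0,-0.05]
    - [0,0,0]
  angular:
    - [0,0,0]
    - [0,0,0]
    - [0,0,0]
    - [0,0,0]
    - [0,0,0]

```text
clock: 33.7
position: [0.5132, -0.0598, 0.1395]
ee_rot: [2.32, 2.116, 0.002]
force: [-0.7, -0.6, 9.7]
width: 0.132
gripper_force: 29.9
```

>>> carry_out:
  claw: [0.5,0.5,0.5,0.5,0.5]
  delta_pos:
    - [0,0,-0.1]
    - [0,0,-0.1]
    - [0,0,-0.1]
    - [0,0,-0.1]
    - [0,0,0]
  angular:
    - [0,0,0]
    - [0,0,0]
    - [0,0,0]
    - [0,0,0]
    - [0,0,0]

```text
clock: 34.2
position: [0.5131, -0.0597, 0.1434]
ee_rot: [2.32, 2.116, 0.002]
force: [0.1, -0.3, 8.0]
width: 0.13
gripper_force: 29.9
```

>>> carry_out:
  claw: [0.5,0.5,0.5,0.5]
  delta_pos:
    - [0,0,-0.05]
    - [0,0,-0.05]
    - [0,0,0]
    - [0,0,0]
  angular:
    - [0,0,0]
    - [0,0,0]
    - [0,0,0]
    - [0,0,0]

```text
clock: 34.6
position: [0.5131, -0.0598, 0.1443]
ee_rot: [2.32, 2.116, 0.002]
force: [0.8, 1.4, 7.0]
width: 0.127
gripper_force: 29.9
```

>>> carry_out:
  claw: [0.5,0.5,0.5,0.5]
  delta_pos:
    - [0,0,-0.05]
    - [0,0,-0.05]
    - [0,0,0]
    - [0,0,0]
  angular:
    - [0,0,0]
    - [0,0,0]
    - [0,0,0]
    - [0,0,0]

```text
clock: 35.0
position: [0.513, -0.0597, 0.1445]
ee_rot: [2.32, 2.116, 0.001]
force: [6.1, -1.1, -8.5]
width: 0.128
gripper_force: 29.9
```

The cap now resists the pull at exactly the locked height (TCP 0.1444), so it has dropped into the detent. I relieve the force, release and lift.

>>> carry_out:
  claw: [0.5,0.5,2,4,4,4,4,4,4,4,4,4,4]
  delta_pos:
    - [0,0,0.05]
    - [0,0,0]
    - [0,0,0]
    - [0,0,0]
    - [0,0,0]
    - [0,0,0]
    - [0,0,-0.5]
    - [0,0,-1]
    - [0,0,-2]
    - [0,0,-3]
    - [0,0,-3]
    - [0,0,-2]
    - [0,0,0]
  angular:
    - [0,0,0]
    - [0,0,0]
    - [0,0,0]
    - [0,0,0]
    - [0,0,0]
    - [0,0,0]
    - [0,0,0]
    - [0,0,0]
    - [0,0,0]
    - [0,0,0]
    - [0,0,0]
    - [0,0,0]
    - [0,0,0]

```text
clock: 36.3
position: [0.5138, -0.0605, 0.2627]
ee_rot: [2.319, 2.114, 0.007]
force: [-0.7, -0.2, -0.3]
width: 0.44
gripper_force: 0.0
```

Run:
```python
from h import *
st()
S=arm.get_image("side");T=arm.get_image("top")
b=cv2.resize(S["frame"][130:250,220:380,::-1],(400,300),interpolation=cv2.INTER_CUBIC)
cv2.imwrite("pics/e1.png",np.hstack([b,cv2.resize(S["frame"][:,:,::-1],(400,300))]))
for l,i in(("cap_seat",S),("glue_bottle",S),("glue_bottle",T),("tape_measure",T),("brush",T)):
    q=arm.place_of(l,i); print(l,q and np.round(np.array(q[0]["centre"])*[640,480],1))
m=near(red(S),(280,165),45); print(m.sum())
for z in(.105,.1085,.1095,.1105,.114,.12): print(z,fit([S],[fill(m)],lambda q:[cyl(q[0],q[1],.04,z,z+.029),box(q[0],q[1],-1.67,.05,.012,z+.029,z+.061)],[.512,-.06]))
```

```text
t 36.3 p [ 0.5138 -0.0605  0.2627] xyaw 84.7 tilt [0.0051 0.0006] F [-0.7 -0.2 -0.3] M [-0.17  0.03 -0.03] w 4.04 gf 0.0 j [-0.73  0.3   0.98  1.84 -0.28  1.14  0.24]
cap_seat [280.7 175.4]
glue_bottle [391.2 284.9]
glue_bottle [350.5 199.9]
tape_measure [421.1 310.9]
brush [301.3 323.3]
1055
0.105 (array([ 0.51646513, -0.05015199]), np.float64(117.17647058823529))
0.1085 (array([ 0.51463885, -0.05454457]), np.float64(130.22745098039215))
0.1095 (array([ 0.51448448, -0.05543188]), np.float64(132.39607843137256))
0.1105 (array([ 0.513532  , -0.05674918]), np.float64(137.22745098039212))
0.114 (array([ 0.51254822, -0.06146343]), np.float64(148.76862745098038))
0.12 (array([ 0.50981685, -0.069118  ]), np.float64(171.72549019607843))
```

View pics/e1.png

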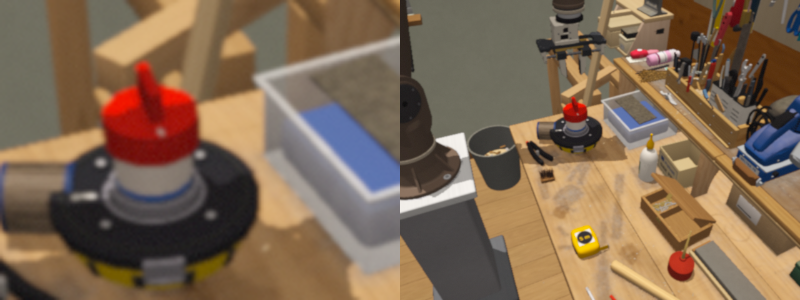

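The side view shows the red cap level on the filter at about px (280,178), with the wing turned toward the lock mark. The seat is pressed down, the bystanders are unmoved and the arm is clear. I'm handing in.

```bash
python3 -c "
from cell import arm
print(arm.sign_off())"
```

```text
the job is handed in; nothing more can be done
None
```

The filter is on its sprung seat, and the red cap is turned and locked in its detent, holding the filter down by itself; the job is handed in at about 36 s of the 70 s allowed.

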